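# Load the kiln shelf with beakers by size

## Robot

A 7-joint arm with a two-finger parallel gripper is mounted at the origin on the work surface. World frame = base frame: x ahead of the robot, y to its left, z up, the work surface at z = 0. Lengths are in m, angles in rad, forces in N, time in s.
With the tool pointing down it reaches from about 0.4 to 0.85 m from the base axis. Payload 4.5 kg.
Tool frame: the origin (TCP) lies at the very end of the fingers, on their centre line; the grasp point (between the pads) lies 19 mm behind it (grip_point_offset is the distance from the TCP to the grasp point, in m); z points along the fingers, y is the line along which they close (so a half turn about z gives the same grasp; the last joint's range is limited). The gripper opens to 88 mm and grips with 3 to 60 N. Pads are 18 mm wide; open, the fingers measure 123 mm over their backs; the gripper's body (75 mm by 187 mm) begins 45 mm behind the grasp point.
Start: joints at [-1.258, 0.689, -0.195, 1.565, 0.157, 0.902, -0.215], TCP at [0.172, 0.601, 0.239] pointing down, gripper open.
Joint ranges: [-3.01, 3.01], [-0.46, 2.08], [-1.47, 1.51], [0.13, 2.56], [-1, 4.14], [0.04, 2.09], [-2.66, 2.66]. Speed limits (rad/s): [2.57, 2.57, 3.14, 3.14, 3.14, 3.14, 3.14].

## Interface

Orientations are given as a unit quaternion [x, y, z, w].
In Python, from plant import get_state, snapshot, camera_params, finish_job, grip_point_offset gives the robot as it stands.
- The arm moves only by the tool pendant, called after "Request:" as name(argument=value, ...), one argument or row to a line, values as JSON. Schema: {"type":"object","properties":{"increments":{"type":"array","items":{"type":"array","prefixItems":[{"type":"number"},{"type":"array","items":{"type":"number"},"minItems":3,"maxItems":3},{"type":"array","items":{"type":"number"},"minItems":3,"maxItems":3}],"minItems":3,"maxItems":3},"minItems":1,"maxItems":10},"squeeze":{"type":"number"},"only":{"type":"string"},"quiet":{"type":"boolean"},"lines":{"type":"string"}},"required":["increments"],"additionalProperties":false}. increments is a list of rows, 1 to 10 of them, each written [opening, [dx, dy, dz], [rx, ry, rz]]: the opening from 0.0 (shut) to 1.0 (fully open), then dx, dy, dz in a scale on which 1.0 is 0.5 m, then a rotation vector rx, ry, rz in fractions of the full range, 1 being 2 pi rad; each row is the pose to reach, as a shift and turn from the pose commanded when the call began, along the tool's axes at that moment; what a row does not reach only later rows make up. A row lasts 1/10 s, in which the tool goes at most 0.05 m and 0.15 rad, less where a joint would pass 70% of its speed; a pose out of reach is approached as far as the arm can. The fingers move at their own pace and stop on an object; squeeze is the grip in N (left out, the last holds). Time passes only in rows, so rows that do not move let the fingers close. The tool returns the time, the measured TCP pose, the force, the opening and the grip force at its end. only (a regular expression) keeps the lines of the reply that match it, lines (a string "A,B") keeps lines A to B, and quiet returns only ok. Shift and turn numbers lie between -1 and 1, and a call with a number outside is refused. Input that does not fit is refused with a message, and nothing moves.
- get_state(): the state, without advancing time (a new reading comes with each control period).
- snapshot(name): name is "side" or "top"; returns (picture, depth): 480x640x3 uint8, red, green, blue; 480x640 float32, m along the optical axis (not along the pixel's ray), 0 where there is no reading.
- camera_params(name): a dict with "fx", "fy", "cx", "cy" (pixels), "rvec" (rotation vector, rad) and "tvec" (3), from world to camera coordinates, as OpenCV has them. Camera axes: x right, y down, z forward; pixel columns grow to the right and rows downward; lengths in m; the calibration is good to about 2 mm. A picture is of the moment at which its call begins. camera_params takes no time and is no camera call.
- finish_job(): hands the job in; it is judged then, once.
The state is a dict: "clock": time; "q": joint angles; "qd": joint speeds; "joint_torque": joint torques, N m; "tool_pos": TCP position; "eef_rot": TCP orientation; "contact_force": force on the tool from outside, world axes, zero at the start; "moment": the same for the moment, N m; "opening": opening from 0.0 (shut) to 1.0 (fully open); "finger_force": force on a finger pad.
Only numpy, scipy, OpenCV 4.12 (cv2) and the standard library are available. Lean on these libraries where they do the work, as an engineer would, in place of code of your own. Each camera call takes 0.05 s, during which the arm holds its last target. There are 200 camera calls.

## Task

Load the kiln shelf: pick out the four straight beakers from the ware board and stand each one upright in the fireclay setter of its own size (the largest beaker in the largest setter, and so on), flat on the recess floor and not on the rim. Begin with the largest beaker and go down in size to the smallest; keep them upright and set them down gently, without dropping them. Leave the bowl and the round vase standing where they are.

Things in the scene. Friction and masses are not known exactly. Their poses are not given: they have to be found in the camera images.
- beaker_small: Loose: the smallest of four straight-sided open off-white beakers, 30 mm outside diameter, 70 mm tall, wall 4 mm. Starts upright on the plywood ware board (18 mm thick, to the left, +y) among the other beakers, bowl and ball vase, places shuffled, centres at least 85 mm apart. Origin: centre of its underside; z up its axis.
- beaker_medium: Loose: the second smallest of four straight-sided open off-white beakers, 41 mm outside diameter, 78 mm tall, wall 4 mm. Starts upright on the plywood ware board (18 mm thick, to the left, +y) among the other beakers, bowl and ball vase, places shuffled, centres at least 85 mm apart. Origin: centre of its underside; z up its axis.
- beaker_large: Loose: the second largest of four straight-sided open off-white beakers, 52 mm outside diameter, 86 mm tall, wall 4 mm. Starts upright on the plywood ware board (18 mm thick, to the left, +y) among the other beakers, bowl and ball vase, places shuffled, centres at least 85 mm apart. Origin: centre of its underside; z up its axis.
- beaker_largest: Loose: the largest of four straight-sided open off-white beakers, 63 mm outside diameter, 94 mm tall, wall 4 mm. Starts upright on the plywood ware board (18 mm thick, to the left, +y) among the other beakers, bowl and ball vase, places shuffled, centres at least 85 mm apart. Origin: centre of its underside; z up its axis.
- setter_small: Fixed: the smallest of four round buff setters (shallow dishes) in a two-by-two group 130 mm apart, places shuffled, on the dark kiln shelf (18 mm thick, to the right, -y). Outside 58 mm; flat recess 46 mm wide, its floor 6 mm and the rim top 12 mm above the origin. For the 30 mm beaker. Origin: centre of its underside; z up.
- setter_medium: Fixed: the second smallest of four round buff setters (shallow dishes) in a two-by-two group 130 mm apart, places shuffled, on the dark kiln shelf (18 mm thick, to the right, -y). Outside 69 mm; flat recess 57 mm wide, its floor 6 mm and the rim top 12 mm above the origin. For the 41 mm beaker. Origin: centre of its underside; z up.
- setter_large: Fixed: the second largest of four round buff setters (shallow dishes) in a two-by-two group 130 mm apart, places shuffled, on the dark kiln shelf (18 mm thick, to the right, -y). Outside 80 mm; flat recess 68 mm wide, its floor 6 mm and the rim top 12 mm above the origin. For the 52 mm beaker. Origin: centre of its underside; z up.
- setter_largest: Fixed: the largest of four round buff setters (shallow dishes) in a two-by-two group 130 mm apart, places shuffled, on the dark kiln shelf (18 mm thick, to the right, -y). Outside 91 mm; flat recess 79 mm wide, its floor 6 mm and the rim top 12 mm above the origin. For the 63 mm beaker. Origin: centre of its underside; z up.
- bowl: Bystander, loose: small off-white bowl on the ware board, 76 mm wide at the rim, 44 mm at the foot, 40 mm tall. Origin: centre of its underside, z up.
- ball_vase: Bystander, loose: round-bellied off-white vase with a short neck, on the ware board, 72 mm widest, 72 mm tall. Origin: centre of its underside, z up.
There are look-alikes about, which are no part of the job. Leave any orange or purple look-alike of the beaker_small alone.

How it is judged:
By the outcome, as a careful person would: the job done as asked, in the order asked, and still so for the second after the job is handed in, with the robot touching nothing.
It also fails if it takes over 120 s, if anything falls off the work surface, if the arm or the gripper's body presses on something with over 40 N, if the wrist force passes 120 N, or if a joint passes its speed limit or range.

## Working session

There is one attempt and no reset: what is moved stays moved. The work goes in short steps, Python scripts to look and compute and a tool call to move; the robot and the scene stay as the last step left them, time stands still between calls to the robot, and variables do not carry over. Pictures are saved under pics/ and viewed, at most 14 in all, crops included, and the job is handed in when it is done.

```bash
mkdir -p pics; ls
```

Run:
```python
from plant import *
import cv2,numpy as np
s=get_state();print(s,grip_point_offset)
for n in("top","side"):
    p,d=snapshot(n);cv2.imwrite(f"pics/{n}0.png",p[:,:,::-1]);np.save(f"{n}0.npy",d)
    print(camera_params(n))
```

```text
pics
{'clock': 0.0, 'q': array([-1.2581777 ,  0.68998331, -0.19452372,  1.56637109,  0.15733401,
        0.90249003, -0.21510331]), 'qd': array([-9.78223479e-05, -2.32366607e-03, -1.47026164e-03, -4.38045826e-05,
        6.65291320e-04, -1.66519768e-03,  8.89263923e-04]), 'joint_torque': array([-4.69780460e-06, -5.27564907e+01, -1.26705699e+00, -1.53427184e+01,
       -5.26790530e-02,  6.56915814e-03,  1.72799591e-04]), 'tool_pos': array([0.17188643, 0.60022881, 0.2379035 ]), 'eef_rot': array([ 1.38902155e-01,  9.90305675e-01, -9.26334312e-04, -5.16594732e-05]), 'contact_force': array([-0.01130177, -1.11023997, -0.32566582]), 'moment': array([-0.00864564, -0.04144444,  0.00103441]), 'finger_force': 0.0, 'opening': 0.9979207718677088} 0.0187
{'fx': 571.5850280220642, 'fy': 571.5850280220642, 'cx': 317.477015581406, 'cy': 235.22928730740077, 'rvec': array([ 2.22754541e+00, -2.17082973e+00,  1.40947446e-03]), 'tvec': array([0.00786479, 0.58585658, 1.16529157])}
{'fx': 549.3130824439768, 'fy': 549.3130824439768, 'cx': 329.6873636315128, 'cy': 239.89455670739576, 'rvec': array([ 0.26384738, -2.83616793,  1.16006274]), 'tvec': array([0.59751108, 0.10453684, 1.06630339])}
```

View pics/top0.png

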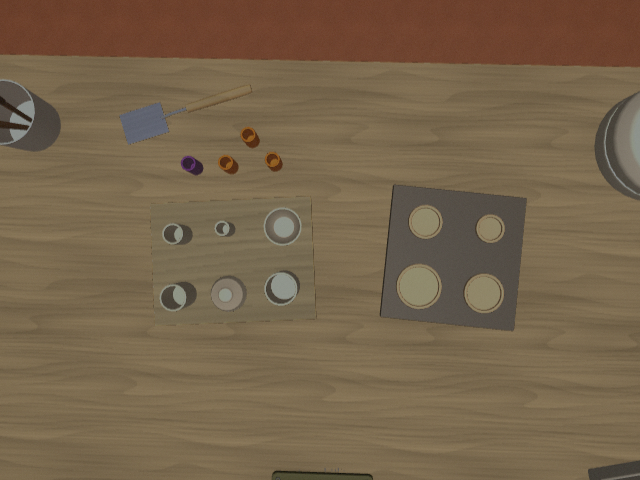

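View pics/side0.png

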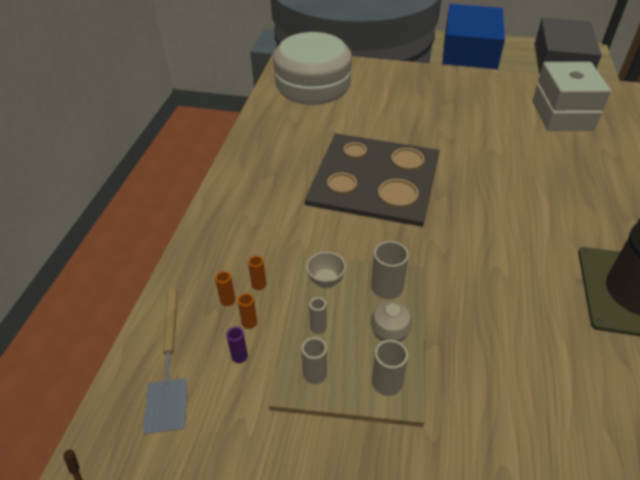

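Top view: beakers at (282,288) largest, (173,297) large, (173,234) medium, (222,228) small; bowl (283,226), ball vase (227,294); orange/purple look-alikes at (249,136), (227,163), (273,160), (191,165), off the board. Setters: (419,286) largest, (484,293) large, (425,222) medium, (490,228) small. The small beaker's match is the off-white one on the board. I'll measure, and confirm in one crop.

Create h.py:
```python
import numpy as np,cv2
from plant import *
def cloud(n,d):
    c=camera_params(n);v,u=np.mgrid[:480,:640]
    P=np.stack([(u-c["cx"])/c["fx"]*d,(v-c["cy"])/c["fy"]*d,d],-1)
    R=cv2.Rodrigues(c["rvec"])[0]
    W=(P-c["tvec"])@R
    W[d<=0]=np.nan
    return W
def circ(p):   # robust circle through rim points: enclosing circle
    A=np.c_[2*p,np.ones(len(p))];s=np.linalg.lstsq(A,(p**2).sum(1),rcond=None)[0]
    return s[:2],np.sqrt(s[2]+s[:2]@s[:2])
```

Run:
```python
from h import *
W=cloud("top",np.load("top0.npy"));S=cloud("side",np.load("side0.npy"))
O={"b_largest":(282,288,.112),"b_large":(173,297,.104),"b_medium":(173,234,.096),"b_small":(222,228,.088),"bowl":(283,226,.058),"vase":(227,294,.09),
"s_largest":(419,286,.03),"s_large":(484,293,.03),"s_medium":(425,222,.03),"s_small":(490,228,.03)}
for k,(u,v,z) in O.items():
    w=W[v-28:v+28,u-28:u+28].reshape(-1,3);w=w[np.isfinite(w).all(1)]
    zt=np.percentile(w[:,2],99.8)
    r=w[abs(w[:,2]-z)<(.004 if z>.05 else .003)]
    if len(r)<8: print(k,len(r),zt);continue
    c,rad=circ(r[:,:2])
    e=cv2.minEnclosingCircle((r[:,:2]*1000).astype(np.float32))
    q=S.reshape(-1,3);q=q[np.isfinite(q).all(1)];m=(np.hypot(*(q[:,:2]-c).T)<.05)&(abs(q[:,2]-z)<.003);qs=q[m]
    e2=cv2.minEnclosingCircle((qs[:,:2]*1000).astype(np.float32)) if len(qs)>5 else None
    print(k,len(r),"zt%.3f"%zt,"c",c.round(4),"r%.4f"%rad,"enc",np.round(e[0],1),round(e[1],1),"side",e2 and(np.round(e2[0],1),round(e2[1],1)))
i=cv2.imread("pics/top0.png")[120:330,140:330];cv2.imwrite("pics/crop.png",cv2.resize(i,None,fx=2.8,fy=2.8,interpolation=2))
```

```text
b_largest 215 zt0.116 c [0.4817 0.0872] r0.0293 enc [481.7  87.3] 31.4 side (array([480.9,  87.5]), 32.4)
b_large 190 zt0.108 c [0.459  0.2907] r0.0238 enc [458.5 291.2] 26.5 side (array([458.4, 290.9]), 27.0)
b_medium 133 zt0.100 c [0.5795 0.2975] r0.0183 enc [579.7 297.7] 20.7 side (array([579. , 297.9]), 21.3)
b_small 90 zt0.092 c [0.5926 0.205 ] r0.0130 enc [592.9 205.2] 14.9 side (array([590.9, 205.2]), 15.3)
bowl 249 zt0.063 c [0.6001 0.0916] r0.0351 enc [600.2  91.9] 37.4 side (array([599. ,  91.6]), 38.7)
vase 198 zt0.094 c [0.4655 0.1942] r0.0112 enc [465.1 193.6] 17.9 side (array([464.5, 196.9]), 16.3)
s_largest 442 zt0.035 c [ 0.4884 -0.1825] r0.0393 enc [ 488.3 -182.2] 45.3 side (array([ 487.1, -182.4]), 47.1)
s_large 348 zt0.034 c [ 0.478  -0.3114] r0.0348 enc [ 478.1 -311.3] 40.0 side (array([ 475.6, -310.6]), 42.2)
s_medium 296 zt0.034 c [ 0.6175 -0.1925] r0.0295 enc [ 617.7 -192.4] 34.3 side (array([ 616.1, -193.3]), 36.7)
s_small 233 zt0.034 c [ 0.6075 -0.3217] r0.0251 enc [ 607.4 -321.5] 29.3 side (array([ 605.7, -322.3]), 31.2)
```

View pics/crop.png

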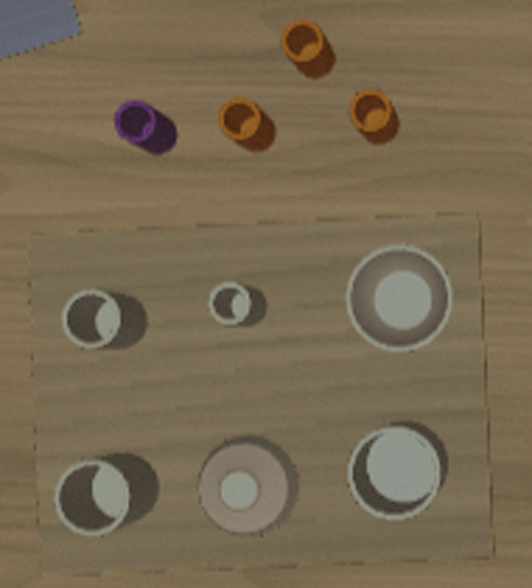

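All ten sizes match their descriptions (fitted outer radii 31.4/26.5/20.7/14.9 mm; rims at 112/104/96/88 mm; setters 45/40/34/29 mm). I'll close along world x for every beaker, since that gives the most finger clearance.

Add to h.py:
```python
from scipy.spatial.transform import Rotation as Ro
def delta(x,y,z):
    s=get_state();R=Ro.from_quat(s["eef_rot"]);T=Ro.from_matrix(np.array([[0,1,0],[1,0,0],[0,0,-1]]))
    print("d",R.inv().apply(np.array([x,y,z])-s["tool_pos"]).round(4),"rot",(R.inv()*T).as_rotvec().round(4),
    "F",s["contact_force"].round(2),"t",round(float(s["clock"]),2))
```

```bash
python3 -c "
from h import *
delta(.4815,.0873,.239)"
```

```text
d [-4.388e-01 -4.080e-01 -3.000e-04] rot [-1.3000e-03  1.2000e-03  1.2921e+00] F [0.06 0.17 0.35] t 0.1
```

Units first: shifts go in shares of 0.5 m and turns go in shares of 2 pi rad. So -0.35 m is -0.7, -0.33 m is -0.66, 1.292 rad is 0.2056.

Request:
pendant(
  increments=[
    [1,[-0.07,-0.066,0],[0,0,0.0207]],
    [1,[-0.14,-0.132,0],[0,0,0.0414]],
    [1,[-0.21,-0.198,0],[0,0,0.0621]],
    [1,[-0.28,-0.264,0],[0,0,0.0828]],
    [1,[-0.35,-0.33,0],[0,0,0.1035]],
    [1,[-0.42,-0.396,0],[0,0,0.1241]],
    [1,[-0.49,-0.462,0],[0,0,0.1448]],
    [1,[-0.56,-0.528,0],[0,0,0.1655]],
    [1,[-0.63,-0.594,0],[0,0,0.1862]],
    [1,[-0.7,-0.66,0],[0,0,0.2056]],
  ],
  squeeze=20,
)

```text
clock: 1.1
tool_pos: [0.4182, 0.1856, 0.2387]
eef_rot: [0.709, 0.705, -0.0, -0.0]
contact_force: [1.2, 0.7, -0.8]
opening: 0.994
finger_force: 0.0
```

```bash
python3 -c "
from h import *
delta(.4815,.0873,.15)"
```

```text
d [-0.098   0.0638  0.0887] rot [-0.0001 -0.0001 -0.0048] F [ 1.2   0.73 -0.83] t 1.1
```

To row units: -0.098 m is -0.196, -0.09 m is -0.18.

Request:
pendant(
  increments=[
    [1,[-0.06,0.04,0],[0,0,0]],
    [1,[-0.12,0.08,0],[0,0,0]],
    [1,[-0.18,0.11,0.04],[0,0,0]],
    [1,[-0.196,0.126,0.1],[0,0,0]],
    [1,[-0.196,0.126,0.16],[0,0,0]],
    [1,[-0.196,0.126,0.176],[0,0,0]],
    [1,[-0.196,0.126,0.176],[0,0,0]],
    [1,[-0.196,0.126,0.176],[0,0,0]],
  ],
)

```text
clock: 1.9
tool_pos: [0.481, 0.0899, 0.1515]
eef_rot: [0.707, 0.707, 0.0, 0.0]
contact_force: [0.2, -0.1, -0.1]
opening: 1.002
finger_force: 0.0
```

```bash
python3 -c "
from h import *
delta(.4815,.0873,.064)"
```

```text
d [-0.0026  0.0004  0.0875] rot [ 0.0009 -0.0005  0.0008] F [ 0.21 -0.09 -0.08] t 1.9
```

To row units: 0.087 m is 0.174, 0.075 m is 0.15.

Request:
pendant(
  increments=[
    [1,[-0.004,0,0.04],[0,0,0]],
    [1,[-0.004,0,0.08],[0,0,0]],
    [1,[-0.004,0,0.12],[0,0,0]],
    [1,[-0.004,0,0.15],[0,0,0]],
    [1,[-0.004,0,0.174],[0,0,0]],
    [1,[-0.004,0,0.174],[0,0,0]],
    [1,[-0.004,0,0.174],[0,0,0]],
  ],
)

```text
clock: 2.6
tool_pos: [0.4811, 0.0876, 0.0644]
eef_rot: [0.707, 0.707, 0.0, 0.0]
contact_force: [0.4, -0.5, -0.1]
opening: 1.001
finger_force: 0.0
```

Request:
pendant(
  increments=[
    [0.5,[0,0,0],[0,0,0]],
    [0.5,[0,0,0],[0,0,0]],
    [0.5,[0,0,0],[0,0,0]],
    [0.5,[0,0,0],[0,0,0]],
    [0.5,[0,0,0],[0,0,0]],
    [0.5,[0,0,0],[0,0,0]],
  ],
  squeeze=15,
)

```text
clock: 3.2
tool_pos: [0.4811, 0.0874, 0.0641]
eef_rot: [0.707, 0.707, 0.001, 0.0]
contact_force: [0.3, -0.3, 6.1]
opening: 0.712
finger_force: 15.0
```

```bash
python3 -c "
from h import *
delta(.4815,.0873,.064)"
```

```text
d [-0.0001  0.0004  0.0001] rot [ 0.0011 -0.0004 -0.0001] F [ 0.26 -0.28  6.1 ] t 3.2
```

To row units: -0.075 m is -0.15, -0.07 m is -0.14.

Request:
pendant(
  increments=[
    [0.5,[0,0,-0.01],[0,0,0]],
    [0.5,[0,0,-0.03],[0,0,0]],
    [0.5,[0,0,-0.06],[0,0,0]],
    [0.5,[0,0,-0.09],[0,0,0]],
    [0.5,[0,0,-0.12],[0,0,0]],
    [0.5,[0,0,-0.14],[0,0,0]],
    [0.5,[0,0,-0.15],[0,0,0]],
    [0.5,[0,0,-0.15],[0,0,0]],
    [0.5,[0,0,-0.15],[0,0,0]],
  ],
  squeeze=25,
)

```text
clock: 4.1
tool_pos: [0.4803, 0.0873, 0.1384]
eef_rot: [0.707, 0.707, -0.0, -0.0]
contact_force: [0.1, -0.4, -2.3]
opening: 0.709
finger_force: 25.0
```

```bash
python3 -c "
from h import *
delta(.488,-.1823,.139)
p,d=snapshot('side');cv2.imwrite('pics/s1.png',p[140:440,180:520,::-1])"
```

```text
d [-0.2696  0.0076 -0.0006] rot [-0.0007  0.      0.0002] F [ 0.14 -0.41 -2.31] t 4.1
```

View pics/s1.png

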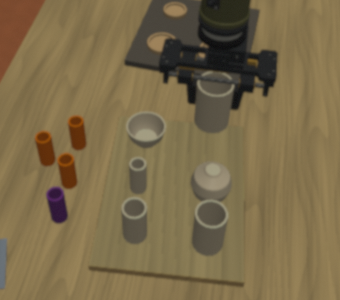

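The beaker is held upright just above the board, at crop (212,105), and nothing else has moved. Now to the largest setter.

To row units: -0.2695 m is -0.539, -0.035 m is -0.07.

Request:
pendant(
  increments=[
    [0.5,[-0.02,0,0],[0,0,0]],
    [0.5,[-0.07,0.002,0],[0,0,0]],
    [0.5,[-0.14,0.004,0],[0,0,0]],
    [0.5,[-0.22,0.006,0],[0,0,0]],
    [0.5,[-0.3,0.008,0],[0,0,0]],
    [0.5,[-0.38,0.01,0],[0,0,0]],
    [0.5,[-0.45,0.012,0],[0,0,0]],
    [0.5,[-0.5,0.014,0],[0,0,0]],
    [0.5,[-0.53,0.015,0],[0,0,0]],
    [0.5,[-0.539,0.015,0],[0,0,0]],
  ],
)

```text
clock: 5.15
tool_pos: [0.4871, -0.1854, 0.1382]
eef_rot: [0.709, 0.706, -0.001, 0.0]
contact_force: [-0.3, 0.3, -2.6]
opening: 0.707
finger_force: 25.0
```

Request:
pendant(
  increments=[
    [0.5,[0,0,0],[0,0,0]],
    [0.5,[0,0,0.02],[0,0,0]],
    [0.5,[0,0,0.05],[0,0,0]],
    [0.5,[0,0,0.07],[0,0,0]],
    [0.5,[0,0,0.08],[0,0,0]],
    [0.5,[0,0,0.08],[0,0,0]],
  ],
)

```text
clock: 5.75
tool_pos: [0.4877, -0.1813, 0.0978]
eef_rot: [0.707, 0.708, -0.0, -0.001]
contact_force: [-0.5, 0.3, -2.2]
opening: 0.706
finger_force: 25.0
```

```bash
python3 -c "
from h import *
delta(.488,-.1823,.0702)"
```

```text
d [-0.001   0.0003  0.0276] rot [-0.0017 -0.0008  0.0011] F [-0.54  0.33 -2.24] t 5.75
```

To row units: 0.026 m is 0.052, 0.025 m is 0.05.

Request:
pendant(
  increments=[
    [0.5,[-0.002,0,0.012],[0,0,0]],
    [0.5,[-0.002,0,0.024],[0,0,0]],
    [0.5,[-0.002,0,0.036],[0,0,0]],
    [0.5,[-0.002,0,0.044],[0,0,0]],
    [0.5,[-0.002,0,0.05],[0,0,0]],
    [0.5,[-0.002,0,0.052],[0,0,0]],
    [0.5,[-0.002,0,0.052],[0,0,0]],
    [0.5,[-0.002,0,0.052],[0,0,0]],
  ],
)

```text
clock: 6.55
tool_pos: [0.4883, -0.1832, 0.0728]
eef_rot: [0.707, 0.707, 0.0, 0.0]
contact_force: [-0.0, -0.1, -1.4]
opening: 0.709
finger_force: 25.0
```

```bash
python3 -c "
from h import *
delta(.488,-.1823,.0702)"
```

```text
d [ 0.0009 -0.0003  0.0026] rot [0.0004 0.     0.    ] F [-0.   -0.15 -1.4 ] t 6.55
```

To row units: 0.001 m is 0.002, 0.0005 m is 0.001.

Request:
pendant(
  increments=[
    [0.5,[0,0,0.001],[0,0,0]],
    [0.5,[0,0,0.002],[0,0,0]],
    [0.5,[0,0,0.002],[0,0,0]],
    [0.5,[0,0,0.002],[0,0,0]],
  ],
)

```text
clock: 6.95
tool_pos: [0.4882, -0.1832, 0.0717]
eef_rot: [0.707, 0.707, 0.0, -0.0]
contact_force: [-0.3, -0.4, -2.2]
opening: 0.708
finger_force: 25.0
```

```bash
python3 -c "
from h import *
delta(.488,-.1823,.0702)"
```

```text
d [ 0.0009 -0.0002  0.0015] rot [ 0.     -0.0001  0.    ] F [-0.29 -0.35 -2.16] t 6.95
```

To row units: 0.0015 m is 0.003, 0.001 m is 0.002.

Request:
pendant(
  increments=[
    [0.5,[0,0,0.001],[0,0,0]],
    [0.5,[0,0,0.002],[0,0,0]],
    [0.5,[0,0,0.003],[0,0,0]],
    [0.5,[0,0,0.003],[0,0,0]],
    [0.5,[0,0,0.003],[0,0,0]],
  ],
)

```text
clock: 7.45
tool_pos: [0.4882, -0.1832, 0.0702]
eef_rot: [0.707, 0.707, 0.0, -0.0]
contact_force: [-1.3, 1.2, 0.0]
opening: 0.704
finger_force: 25.0
```

```bash
python3 -c "
from h import *
delta(.488,-.1823,.0702)"
```

```text
d [ 0.0009 -0.0002  0.    ] rot [ 0.     -0.0001  0.    ] F [-1.29  1.16  0.03] t 7.45
```

To row units: 0.0005 m is 0.001.

Request:
pendant(
  increments=[
    [0.5,[0,0,0.001],[0,0,0]],
    [0.5,[0,0,0.001],[0,0,0]],
    [0.5,[0,0,0.001],[0,0,0]],
  ],
)

```text
clock: 7.75
tool_pos: [0.4881, -0.1832, 0.0701]
eef_rot: [0.707, 0.707, 0.0, 0.0]
contact_force: [-1.7, 0.2, 4.9]
opening: 0.703
finger_force: 25.0
```

Request:
pendant(
  increments=[
    [0.75,[0,0,0],[0,0,0]],
    [0.8,[0,0,0],[0,0,0]],
    [0.9,[0,0,0],[0,0,0]],
    [0.95,[0,0,0],[0,0,0]],
    [0.95,[0,0,0],[0,0,0]],
  ],
)

```text
clock: 8.25
tool_pos: [0.4882, -0.1832, 0.0696]
eef_rot: [0.707, 0.707, 0.0, -0.0]
contact_force: [0.0, 0.5, 0.4]
opening: 0.95
finger_force: 0.0
```

Request:
pendant(
  increments=[
    [0.95,[0,0,-0.02],[0,0,0]],
    [0.95,[0,0,-0.06],[0,0,0]],
    [0.95,[0,0,-0.12],[0,0,0]],
    [0.95,[0,0,-0.2],[0,0,0]],
    [0.95,[0,0,-0.28],[0,0,0]],
    [0.95,[0,0,-0.32],[0,0,0]],
  ],
)

```text
clock: 8.85
tool_pos: [0.4893, -0.1837, 0.2336]
eef_rot: [0.707, 0.707, 0.001, 0.002]
contact_force: [0.5, 0.1, -0.4]
opening: 0.951
finger_force: 0.0
```

```bash
python3 -c "
from h import *
delta(.4588,.291,.239)"
```

```text
d [ 0.4746 -0.0306 -0.0062] rot [ 0.0051  0.0015 -0.0003] F [ 0.46  0.05 -0.45] t 8.85
```

To row units: 0.43 m is 0.86, 0.39 m is 0.78.

Request:
pendant(
  increments=[
    [1,[0.06,0,0],[0,0,0]],
    [1,[0.15,-0.01,0],[0,0,0]],
    [1,[0.24,-0.016,0],[0,0,0]],
    [1,[0.33,-0.022,0],[0,0,0]],
    [1,[0.42,-0.028,0],[0,0,0]],
    [1,[0.51,-0.034,0],[0,0,0]],
    [1,[0.6,-0.04,0],[0,0,0]],
    [1,[0.69,-0.046,0],[0,0,0]],
    [1,[0.78,-0.052,0],[0,0,0]],
    [1,[0.86,-0.058,0],[0,0,0]],
  ],
)

```text
clock: 9.85
tool_pos: [0.4585, 0.2493, 0.2305]
eef_rot: [0.707, 0.708, 0.001, -0.0]
contact_force: [0.3, -0.4, 0.7]
opening: 1.0
finger_force: 0.0
```

Request:
pendant(
  increments=[
    [1,[0.06,0,0],[0,0,0]],
    [1,[0.084,0,0],[0,0,0]],
    [1,[0.084,0,0],[0,0,0]],
    [1,[0.084,0,0],[0,0,0]],
    [1,[0.084,0,0],[0,0,0]],
  ],
)

```text
clock: 10.35
tool_pos: [0.4596, 0.2862, 0.2298]
eef_rot: [0.708, 0.706, -0.001, 0.001]
contact_force: [0.3, 0.1, 0.1]
opening: 0.993
finger_force: 0.0
```

```bash
python3 -c "
from h import *
delta(.4588,.291,.060)
p,d=snapshot('top');c=camera_params('top');W=cloud('top',d)
i=W[265:310,385:450].reshape(-1,3);r=i[abs(i[:,2]-.118)<.006];print(len(r),cv2.minEnclosingCircle((r[:,:2]*1000).astype(np.float32)),np.percentile(r[:,2],[5,50,95]))
r=r[:,:];print('tilt',np.linalg.lstsq(np.c_[r[:,:2],np.ones(len(r))],r[:,2],rcond=None)[0])"
```

```text
d [ 0.0051 -0.0008  0.1698] rot [-0.0001  0.0016 -0.0034] F [0.27 0.11 0.08] t 10.35
244 ((487.4155578613281, -182.9626922607422), 31.962135314941406) [0.11305237 0.1175245  0.12083157]
tilt [0.00045014 0.00147704 0.11743734]
```

The largest beaker is placed: rim level at 118 mm, and 1 mm off centre at most. Next, the large beaker.

To row units: 0.09 m is 0.18, 0.08 m is 0.16.

Request:
pendant(
  increments=[
    [1,[0.01,-0.002,0.04],[0,0,0]],
    [1,[0.01,-0.002,0.1],[0,0,0]],
    [1,[0.01,-0.002,0.16],[0,0,0]],
    [1,[0.01,-0.002,0.18],[0,0,0]],
    [1,[0.01,-0.002,0.18],[0,0,0]],
    [1,[0.01,-0.002,0.18],[0,0,0]],
  ],
)

```text
clock: 11.0
tool_pos: [0.459, 0.2936, 0.1406]
eef_rot: [0.707, 0.707, 0.001, 0.0]
contact_force: [0.1, -0.4, -0.0]
opening: 0.998
finger_force: 0.0
```

```bash
python3 -c "
from h import *
delta(.4588,.291,.060)"
```

```text
d [-0.0027 -0.0003  0.0806] rot [ 0.0012 -0.0006 -0.001 ] F [ 0.11 -0.44 -0.02] t 11.0
```

To row units: 0.08 m is 0.16, 0.073 m is 0.146.

Request:
pendant(
  increments=[
    [1,[-0.004,0,0.04],[0,0,0]],
    [1,[-0.004,0,0.08],[0,0,0]],
    [1,[-0.004,0,0.12],[0,0,0]],
    [1,[-0.004,0,0.146],[0,0,0]],
    [1,[-0.004,0,0.16],[0,0,0]],
    [1,[-0.004,0,0.16],[0,0,0]],
    [1,[-0.004,0,0.16],[0,0,0]],
  ],
)

```text
clock: 11.7
tool_pos: [0.4587, 0.2921, 0.0605]
eef_rot: [0.707, 0.707, 0.001, 0.0]
contact_force: [-0.4, 0.6, 0.7]
opening: 1.002
finger_force: 0.0
```

Request:
pendant(
  increments=[
    [0.4,[0,0,0],[0,0,0]],
    [0.4,[0,0,0],[0,0,0]],
    [0.4,[0,0,0],[0,0,0]],
    [0.4,[0,0,0],[0,0,0]],
    [0.4,[0,0,0],[0,0,0]],
    [0.4,[0,0,0],[0,0,0]],
    [0.4,[0,0,0],[0,0,0]],
    [0.4,[0,0,0],[0,0,0]],
  ],
  squeeze=20,
)

```text
clock: 12.5
tool_pos: [0.4583, 0.2919, 0.0598]
eef_rot: [0.707, 0.707, 0.0, 0.0]
contact_force: [0.7, -0.4, 2.2]
opening: 0.583
finger_force: 20.0
```

```bash
python3 -c "
from h import *
delta(.4588,.291,.060)"
```

```text
d [-0.0009  0.0005 -0.0002] rot [ 0.0003 -0.0002 -0.0001] F [ 0.7  -0.39  2.22] t 12.5
```

To row units: -0.155 m is -0.31, -0.15 m is -0.3.

Request:
pendant(
  increments=[
    [0.4,[0,0,-0.01],[0,0,0]],
    [0.4,[0,0,-0.04],[0,0,0]],
    [0.4,[0,0,-0.08],[0,0,0]],
    [0.4,[0,0,-0.13],[0,0,0]],
    [0.4,[0,0,-0.18],[0,0,0]],
    [0.4,[0,0,-0.23],[0,0,0]],
    [0.4,[0,0,-0.27],[0,0,0]],
    [0.4,[0,0,-0.3],[0,0,0]],
    [0.4,[0,0,-0.31],[0,0,0]],
    [0.4,[0,0,-0.31],[0,0,0]],
  ],
  squeeze=25,
)

```text
clock: 13.5
tool_pos: [0.4581, 0.2918, 0.2151]
eef_rot: [0.707, 0.707, 0.0, -0.0]
contact_force: [0.3, 0.2, -1.8]
opening: 0.585
finger_force: 25.0
```

Request:
pendant(
  increments=[
    [0.4,[-0.03,0,0],[0,0,0]],
    [0.4,[-0.09,0,0],[0,0,0]],
    [0.4,[-0.16,0.004,0],[0,0,0]],
    [0.4,[-0.24,0.008,0],[0,0,0]],
    [0.4,[-0.32,0.012,0],[0,0,0]],
    [0.4,[-0.4,0.016,0],[0,0,0]],
    [0.4,[-0.48,0.02,0],[0,0,0]],
    [0.4,[-0.56,0.024,0],[0,0,0]],
    [0.4,[-0.62,0.026,0],[0,0,0]],
    [0.4,[-0.66,0.028,0],[0,0,0]],
  ],
)

```text
clock: 14.5
tool_pos: [0.4702, -0.0423, 0.2137]
eef_rot: [0.709, 0.706, -0.002, -0.001]
contact_force: [-0.2, 0.7, -2.3]
opening: 0.586
finger_force: 25.0
```

```bash
python3 -c "
from h import *
delta(.4775,-.3105,.215)"
```

```text
d [-0.2682  0.0084 -0.0009] rot [-0.0032  0.0015 -0.0044] F [-0.24  0.68 -2.26] t 14.5
```

To row units: -0.272 m is -0.544, -0.265 m is -0.53.

Request:
pendant(
  increments=[
    [0.4,[-0.05,0,0],[0,0,0]],
    [0.4,[-0.12,0.002,0],[0,0,0]],
    [0.4,[-0.2,0.004,0],[0,0,0]],
    [0.4,[-0.28,0.006,0],[0,0,0]],
    [0.4,[-0.36,0.008,0],[0,0,0]],
    [0.4,[-0.43,0.01,0],[0,0,0]],
    [0.4,[-0.49,0.011,0],[0,0,0]],
    [0.4,[-0.53,0.011,0],[0,0,0]],
    [0.4,[-0.544,0.011,0],[0,0,0]],
    [0.4,[-0.544,0.011,0],[0,0,0]],
  ],
)

```text
clock: 15.5
tool_pos: [0.4761, -0.311, 0.2137]
eef_rot: [0.708, 0.706, -0.0, -0.001]
contact_force: [0.6, -0.0, -1.1]
opening: 0.583
finger_force: 25.0
```

Request:
pendant(
  increments=[
    [0.4,[0,0,0.02],[0,0,0]],
    [0.4,[0,0,0.06],[0,0,0]],
    [0.4,[0,0,0.11],[0,0,0]],
    [0.4,[0,0,0.16],[0,0,0]],
    [0.4,[0,0,0.2],[0,0,0]],
    [0.4,[0,0,0.23],[0,0,0]],
    [0.4,[0,0,0.24],[0,0,0]],
    [0.4,[0,0,0.24],[0,0,0]],
    [0.4,[0,0,0.24],[0,0,0]],
  ],
)

```text
clock: 16.4
tool_pos: [0.4781, -0.3096, 0.0951]
eef_rot: [0.707, 0.707, 0.0, 0.0]
contact_force: [-0.1, -0.8, -0.6]
opening: 0.587
finger_force: 25.0
```

```bash
python3 -c "
from h import *
delta(.4775,-.3105,.0658)"
```

```text
d [-0.0009 -0.0007  0.0293] rot [ 0.0007 -0.      0.001 ] F [-0.15 -0.84 -0.62] t 16.4
```

To row units: 0.029 m is 0.058, 0.0285 m is 0.057.

Request:
pendant(
  increments=[
    [0.4,[-0.002,0,0.014],[0,0,0]],
    [0.4,[-0.002,0,0.028],[0,0,0]],
    [0.4,[-0.002,0,0.042],[0,0,0]],
    [0.4,[-0.002,0,0.05],[0,0,0]],
    [0.4,[-0.002,0,0.054],[0,0,0]],
    [0.4,[-0.002,0,0.056],[0,0,0]],
    [0.4,[-0.002,0,0.057],[0,0,0]],
    [0.4,[-0.002,0,0.058],[0,0,0]],
    [0.4,[-0.002,0,0.058],[0,0,0]],
    [0.4,[-0.002,0,0.058],[0,0,0]],
  ],
)

```text
clock: 17.4
tool_pos: [0.4778, -0.3112, 0.0659]
eef_rot: [0.707, 0.707, 0.0, 0.0]
contact_force: [0.5, 0.5, -0.3]
opening: 0.584
finger_force: 25.0
```

```bash
python3 -c "
from h import *
delta(.4775,-.3105,.0658)"
```

```text
d [ 0.0007 -0.0003  0.0001] rot [0.0004 0.0001 0.    ] F [ 0.47  0.47 -0.32] t 17.4
```

To row units: 0.001 m is 0.002, 0.0005 m is 0.001.

Request:
pendant(
  increments=[
    [0.4,[0,0,0.001],[0,0,0]],
    [0.4,[0,0,0.002],[0,0,0]],
    [0.4,[0,0,0.002],[0,0,0]],
    [0.4,[0,0,0.002],[0,0,0]],
  ],
)

```text
clock: 17.8
tool_pos: [0.4778, -0.3113, 0.0658]
eef_rot: [0.707, 0.707, 0.0, 0.0]
contact_force: [-1.6, 0.9, 9.2]
opening: 0.587
finger_force: 25.0
```

```bash
python3 -c "
from h import *
delta(.4775,-.3105,.0658)"
```

```text
d [ 0.0008 -0.0003  0.    ] rot [0.0006 0.0004 0.    ] F [-1.58  0.89  9.24] t 17.8
```

Request:
pendant(
  increments=[
    [0.62,[0,0,0],[0,0,0]],
    [0.7,[0,0,0],[0,0,0]],
    [0.8,[0,0,0],[0,0,0]],
    [0.9,[0,0,0],[0,0,0]],
    [0.9,[0,0,0],[0,0,0]],
  ],
)

```text
clock: 18.3
tool_pos: [0.4777, -0.3111, 0.0645]
eef_rot: [0.707, 0.707, 0.0, -0.0]
contact_force: [0.0, 0.2, -0.7]
opening: 0.903
finger_force: 0.0
```

Request:
pendant(
  increments=[
    [0.9,[0,0,-0.02],[0,0,0]],
    [0.9,[0,0,-0.06],[0,0,0]],
    [0.9,[0,0,-0.12],[0,0,0]],
    [0.9,[0,0,-0.2],[0,0,0]],
    [0.9,[0,0,-0.28],[0,0,0]],
    [0.9,[0,0,-0.32],[0,0,0]],
    [0.9,[0,0,-0.32],[0,0,0]],
  ],
)

```text
clock: 19.0
tool_pos: [0.4794, -0.3123, 0.2286]
eef_rot: [0.707, 0.707, 0.001, 0.004]
contact_force: [0.5, -0.7, -0.6]
opening: 0.893
finger_force: 0.0
```

```bash
python3 -c "
from h import *
delta(.5795,.2977,.225)"
```

```text
d [0.61   0.0998 0.0021] rot [ 0.0065  0.0036 -0.0003] F [ 0.48 -0.68 -0.58] t 19.0
```

Request:
pendant(
  increments=[
    [0.9,[0.06,0.02,0],[0,0,0]],
    [0.9,[0.15,0.04,0],[0,0,0]],
    [0.9,[0.24,0.06,0],[0,0,0]],
    [0.9,[0.33,0.08,0],[0,0,0]],
    [0.9,[0.42,0.1,0],[0,0,0]],
    [0.9,[0.51,0.12,0],[0,0,0]],
    [0.9,[0.6,0.14,0],[0,0,0]],
    [0.9,[0.69,0.16,0],[0,0,0]],
    [0.9,[0.78,0.18,0],[0,0,0]],
    [0.9,[0.86,0.2,0],[0,0,0]],
  ],
)

```text
clock: 20.0
tool_pos: [0.5769, 0.1214, 0.2239]
eef_rot: [0.707, 0.708, -0.001, -0.001]
contact_force: [0.9, -0.6, -0.2]
opening: 0.902
finger_force: 0.0
```

Request:
pendant(
  increments=[
    [0.9,[0.09,0,0],[0,0,0]],
    [0.9,[0.18,0,0],[0,0,0]],
    [0.9,[0.27,0,0.02],[0,0,0]],
    [0.9,[0.34,0.002,0.08],[0,0,0]],
    [0.9,[0.358,0.002,0.16],[0,0,0]],
    [0.9,[0.358,0.002,0.18],[0,0,0]],
    [0.9,[0.358,0.002,0.18],[0,0,0]],
    [0.9,[0.358,0.002,0.18],[0,0,0]],
  ],
)

```text
clock: 20.8
tool_pos: [0.5799, 0.2959, 0.1358]
eef_rot: [0.708, 0.706, 0.0, 0.001]
contact_force: [1.1, -0.6, 0.2]
opening: 0.9
finger_force: 0.0
```

```bash
python3 -c "
from h import *
delta(.5795,.2977,.056)"
```

```text
d [ 0.0019 -0.0005  0.0798] rot [ 0.0014  0.0009 -0.0026] F [ 1.08 -0.65  0.16] t 20.8
```

To row units: 0.079 m is 0.158, 0.073 m is 0.146.

Request:
pendant(
  increments=[
    [0.9,[0,0,0.04],[0,0,0]],
    [0.9,[0,0,0.08],[0,0,0]],
    [0.9,[0,0,0.12],[0,0,0]],
    [0.9,[0,0,0.146],[0,0,0]],
    [0.9,[0,0,0.158],[0,0,0]],
    [0.9,[0,0,0.158],[0,0,0]],
    [0.9,[0,0,0.158],[0,0,0]],
  ],
)

```text
clock: 21.5
tool_pos: [0.5795, 0.2979, 0.0568]
eef_rot: [0.707, 0.707, 0.001, 0.0]
contact_force: [0.7, 0.6, 0.6]
opening: 0.903
finger_force: 0.0
```

Request:
pendant(
  increments=[
    [0.3,[0,0,0],[0,0,0]],
    [0.3,[0,0,0],[0,0,0]],
    [0.3,[0,0,0],[0,0,0]],
    [0.3,[0,0,0],[0,0,0]],
    [0.3,[0,0,0],[0,0,0]],
    [0.3,[0,0,0],[0,0,0]],
    [0.3,[0,0,0],[0,0,0]],
    [0.3,[0,0,0],[0,0,0]],
  ],
  squeeze=20,
)

```text
clock: 22.3
tool_pos: [0.5788, 0.2979, 0.0558]
eef_rot: [0.707, 0.707, 0.0, 0.0]
contact_force: [-0.2, -0.6, 0.3]
opening: 0.462
finger_force: 20.0
```

```bash
python3 -c "
from h import *
delta(.5795,.2977,.056)"
```

```text
d [-0.0002  0.0007 -0.0002] rot [ 0.0002 -0.0002 -0.    ] F [-0.22 -0.58  0.31] t 22.3
```

To row units: -0.155 m is -0.31, -0.15 m is -0.3.

Request:
pendant(
  increments=[
    [0.3,[0,0,-0.01],[0,0,0]],
    [0.3,[0,0,-0.04],[0,0,0]],
    [0.3,[0,0,-0.08],[0,0,0]],
    [0.3,[0,0,-0.13],[0,0,0]],
    [0.3,[0,0,-0.18],[0,0,0]],
    [0.3,[0,0,-0.23],[0,0,0]],
    [0.3,[0,0,-0.27],[0,0,0]],
    [0.3,[0,0,-0.3],[0,0,0]],
    [0.3,[0,0,-0.31],[0,0,0]],
    [0.3,[0,0,-0.31],[0,0,0]],
  ],
  squeeze=22,
)

```text
clock: 23.3
tool_pos: [0.579, 0.298, 0.212]
eef_rot: [0.707, 0.707, 0.001, 0.0]
contact_force: [0.4, -0.2, -0.7]
opening: 0.461
finger_force: 22.0
```

Request:
pendant(
  increments=[
    [0.3,[-0.03,0,0],[0,0,0]],
    [0.3,[-0.09,0.006,0],[0,0,0]],
    [0.3,[-0.16,0.012,0],[0,0,0]],
    [0.3,[-0.24,0.018,0],[0,0,0]],
    [0.3,[-0.32,0.024,0],[0,0,0]],
    [0.3,[-0.4,0.03,0],[0,0,0]],
    [0.3,[-0.48,0.036,0],[0,0,0]],
    [0.3,[-0.55,0.042,0],[0,0,0]],
    [0.3,[-0.61,0.048,0],[0,0,0]],
    [0.3,[-0.66,0.052,0],[0,0,0]],
  ],
)

```text
clock: 24.3
tool_pos: [0.6032, -0.0362, 0.2096]
eef_rot: [0.708, 0.706, -0.002, -0.0]
contact_force: [0.3, -0.9, -0.5]
opening: 0.457
finger_force: 22.0
```

```bash
python3 -c "
from h import *
delta(.617,-.1928,.215)"
```

```text
d [-0.1566  0.0142 -0.0052] rot [-0.0027  0.0016 -0.003 ] F [ 0.32 -0.91 -0.48] t 24.3
```

To row units: -0.16 m is -0.32, -0.155 m is -0.31.

Request:
pendant(
  increments=[
    [0.3,[-0.05,0.004,0],[0,0,0]],
    [0.3,[-0.11,0.008,0],[0,0,0]],
    [0.3,[-0.17,0.012,0],[0,0,0]],
    [0.3,[-0.23,0.016,0],[0,0,0]],
    [0.3,[-0.28,0.02,0],[0,0,0]],
    [0.3,[-0.31,0.024,0],[0,0,0]],
    [0.3,[-0.32,0.024,0],[0,0,0]],
    [0.3,[-0.32,0.024,0],[0,0,0]],
    [0.3,[-0.32,0.024,0],[0,0,0]],
  ],
)

```text
clock: 25.2
tool_pos: [0.6167, -0.1902, 0.2104]
eef_rot: [0.706, 0.708, 0.0, -0.001]
contact_force: [-0.5, 1.2, -0.0]
opening: 0.464
finger_force: 22.0
```

Request:
pendant(
  increments=[
    [0.3,[0,0,0.02],[0,0,0]],
    [0.3,[0,0,0.06],[0,0,0]],
    [0.3,[0,0,0.11],[0,0,0]],
    [0.3,[0,0,0.16],[0,0,0]],
    [0.3,[0,0,0.2],[0,0,0]],
    [0.3,[0,0,0.224],[0,0,0]],
    [0.3,[0,0,0.234],[0,0,0]],
    [0.3,[0,0,0.234],[0,0,0]],
    [0.3,[0,0,0.234],[0,0,0]],
  ],
)

```text
clock: 26.1
tool_pos: [0.6174, -0.1922, 0.0945]
eef_rot: [0.707, 0.707, 0.0, 0.001]
contact_force: [0.0, -0.7, 0.3]
opening: 0.464
finger_force: 22.0
```

```bash
python3 -c "
from h import *
delta(.617,-.1928,.0618)"
```

```text
d [-0.0006 -0.0004  0.0327] rot [0.0016 0.0003 0.0002] F [ 0.04 -0.74  0.31] t 26.1
```

To row units: 0.032 m is 0.064, 0.0315 m is 0.063.

Request:
pendant(
  increments=[
    [0.3,[0,0,0.014],[0,0,0]],
    [0.3,[0,0,0.028],[0,0,0]],
    [0.3,[0,0,0.042],[0,0,0]],
    [0.3,[0,0,0.054],[0,0,0]],
    [0.3,[0,0,0.06],[0,0,0]],
    [0.3,[0,0,0.062],[0,0,0]],
    [0.3,[0,0,0.063],[0,0,0]],
    [0.3,[0,0,0.064],[0,0,0]],
    [0.3,[0,0,0.064],[0,0,0]],
    [0.3,[0,0,0.064],[0,0,0]],
  ],
)

```text
clock: 27.1
tool_pos: [0.6168, -0.1922, 0.0619]
eef_rot: [0.707, 0.707, 0.0, 0.0]
contact_force: [-0.2, -0.3, -1.5]
opening: 0.461
finger_force: 22.0
```

Request:
pendant(
  increments=[
    [0.3,[0,0,0.001],[0,0,0]],
    [0.3,[0,0,0.001],[0,0,0]],
    [0.3,[0,0,0.001],[0,0,0]],
  ],
)

```text
clock: 27.4
tool_pos: [0.6169, -0.1922, 0.0617]
eef_rot: [0.707, 0.707, 0.0, 0.0]
contact_force: [-0.8, 0.3, 4.6]
opening: 0.462
finger_force: 22.0
```

```bash
python3 -c "
from h import *
delta(.617,-.1928,.0618)"
```

```text
d [-0.0006  0.0001 -0.0001] rot [ 0.0006  0.0001 -0.    ] F [-0.85  0.34  4.59] t 27.4
```

Request:
pendant(
  increments=[
    [0.5,[0,0,0],[0,0,0]],
    [0.6,[0,0,0],[0,0,0]],
    [0.7,[0,0,0],[0,0,0]],
    [0.8,[0,0,0],[0,0,0]],
    [0.8,[0,0,0],[0,0,0]],
  ],
)

```text
clock: 27.9
tool_pos: [0.6166, -0.1922, 0.061]
eef_rot: [0.707, 0.707, -0.0, -0.0]
contact_force: [-0.2, -0.2, -0.1]
opening: 0.798
finger_force: 0.0
```

Request:
pendant(
  increments=[
    [0.8,[0,0,-0.02],[0,0,0]],
    [0.8,[0,0,-0.06],[0,0,0]],
    [0.8,[0,0,-0.12],[0,0,0]],
    [0.8,[0,0,-0.2],[0,0,0]],
    [0.8,[0,0,-0.28],[0,0,0]],
    [0.8,[0,0,-0.3],[0,0,0]],
    [0.8,[0,0,-0.3],[0,0,0]],
  ],
)

```text
clock: 28.6
tool_pos: [0.6179, -0.1926, 0.2138]
eef_rot: [0.707, 0.707, 0.001, 0.002]
contact_force: [-0.2, -0.1, -0.2]
opening: 0.8
finger_force: 0.0
```

Request:
pendant(
  increments=[
    [0.8,[0.06,-0.004,0],[0,0,0]],
    [0.8,[0.14,-0.01,0],[0,0,0]],
    [0.8,[0.22,-0.016,0],[0,0,0]],
    [0.8,[0.3,-0.022,0],[0,0,0]],
    [0.8,[0.38,-0.028,0],[0,0,0]],
    [0.8,[0.46,-0.034,0],[0,0,0]],
    [0.8,[0.54,-0.04,0],[0,0,0]],
    [0.8,[0.62,-0.044,0],[0,0,0]],
    [0.8,[0.7,-0.048,0],[0,0,0]],
    [0.8,[0.76,-0.05,0],[0,0,0]],
  ],
)

```text
clock: 29.6
tool_pos: [0.5897, 0.191, 0.2093]
eef_rot: [0.706, 0.708, -0.001, -0.001]
contact_force: [0.5, -0.2, -0.5]
opening: 0.8
finger_force: 0.0
```

Request:
pendant(
  increments=[
    [0.8,[0.03,0,0],[0,0,0]],
    [0.8,[0.035,0,0.02],[0,0,0]],
    [0.8,[0.035,0,0.08],[0,0,0]],
    [0.8,[0.035,0,0.14],[0,0,0]],
    [0.8,[0.035,0,0.16],[0,0,0]],
    [0.8,[0.035,0,0.16],[0,0,0]],
    [0.8,[0.035,0,0.16],[0,0,0]],
  ],
)

```text
clock: 30.3
tool_pos: [0.5924, 0.2042, 0.1317]
eef_rot: [0.708, 0.707, 0.0, 0.0]
contact_force: [-0.3, -0.9, -1.1]
opening: 0.799
finger_force: 0.0
```

```bash
python3 -c "
from h import *
delta(.592,.2052,.052)"
```

```text
d [ 0.001  -0.0005  0.0797] rot [ 0.0009  0.0003 -0.0015] F [-0.25 -0.87 -1.13] t 30.3
```

To row units: 0.0785 m is 0.157, 0.073 m is 0.146.

Request:
pendant(
  increments=[
    [0.8,[0,0,0.04],[0,0,0]],
    [0.8,[0,0,0.08],[0,0,0]],
    [0.8,[0,0,0.12],[0,0,0]],
    [0.8,[0,0,0.146],[0,0,0]],
    [0.8,[0,0,0.157],[0,0,0]],
    [0.8,[0,0,0.157],[0,0,0]],
    [0.8,[0,0,0.157],[0,0,0]],
  ],
)

```text
clock: 31.0
tool_pos: [0.5924, 0.2056, 0.0537]
eef_rot: [0.707, 0.707, 0.001, 0.0]
contact_force: [0.3, -0.3, -0.5]
opening: 0.8
finger_force: 0.0
```

Request:
pendant(
  increments=[
    [0.2,[0,0,0],[0,0,0]],
    [0.2,[0,0,0],[0,0,0]],
    [0.2,[0,0,0],[0,0,0]],
    [0.2,[0,0,0],[0,0,0]],
    [0.2,[0,0,0],[0,0,0]],
    [0.2,[0,0,0],[0,0,0]],
    [0.2,[0,0,0],[0,0,0]],
    [0.2,[0,0,0],[0,0,0]],
  ],
  squeeze=15,
)

```text
clock: 31.8
tool_pos: [0.5917, 0.2054, 0.0527]
eef_rot: [0.707, 0.707, 0.0, -0.0]
contact_force: [0.1, -0.5, 0.6]
opening: 0.34
finger_force: 15.0
```

```bash
python3 -c "
from h import *
delta(.592,.2052,.052)"
```

```text
d [-0.0002  0.0003  0.0007] rot [ 0.0001 -0.0001  0.    ] F [ 0.11 -0.54  0.62] t 31.8
```

To row units: -0.155 m is -0.31, -0.15 m is -0.3.

Request:
pendant(
  increments=[
    [0.2,[0,0,-0.01],[0,0,0]],
    [0.2,[0,0,-0.04],[0,0,0]],
    [0.2,[0,0,-0.08],[0,0,0]],
    [0.2,[0,0,-0.13],[0,0,0]],
    [0.2,[0,0,-0.18],[0,0,0]],
    [0.2,[0,0,-0.23],[0,0,0]],
    [0.2,[0,0,-0.27],[0,0,0]],
    [0.2,[0,0,-0.3],[0,0,0]],
    [0.2,[0,0,-0.31],[0,0,0]],
    [0.2,[0,0,-0.31],[0,0,0]],
  ],
  squeeze=18,
)

```text
clock: 32.8
tool_pos: [0.5921, 0.2054, 0.209]
eef_rot: [0.707, 0.707, 0.001, 0.0]
contact_force: [-0.5, 0.6, -0.3]
opening: 0.342
finger_force: 18.0
```

Request:
pendant(
  increments=[
    [0.2,[-0.03,0,0],[0,0,0]],
    [0.2,[-0.09,0.002,0],[0,0,0]],
    [0.2,[-0.16,0.004,0],[0,0,0]],
    [0.2,[-0.24,0.006,0],[0,0,0]],
    [0.2,[-0.32,0.008,0],[0,0,0]],
    [0.2,[-0.4,0.01,0],[0,0,0]],
    [0.2,[-0.48,0.012,0],[0,0,0]],
    [0.2,[-0.55,0.014,0],[0,0,0]],
    [0.2,[-0.61,0.016,0],[0,0,0]],
    [0.2,[-0.66,0.018,0],[0,0,0]],
  ],
)

```text
clock: 33.8
tool_pos: [0.5989, -0.1286, 0.2065]
eef_rot: [0.708, 0.706, -0.001, -0.001]
contact_force: [0.4, -0.7, -0.5]
opening: 0.341
finger_force: 18.0
```

Request:
pendant(
  increments=[
    [0.2,[-0.05,0.002,0],[0,0,0]],
    [0.2,[-0.11,0.004,0],[0,0,0]],
    [0.2,[-0.18,0.006,0],[0,0,0]],
    [0.2,[-0.25,0.008,0],[0,0,0]],
    [0.2,[-0.31,0.01,0],[0,0,0]],
    [0.2,[-0.36,0.012,0],[0,0,0]],
    [0.2,[-0.384,0.012,0],[0,0,0]],
    [0.2,[-0.394,0.012,0],[0,0,0]],
    [0.2,[-0.394,0.012,0],[0,0,0]],
    [0.2,[-0.394,0.012,0],[0,0,0]],
  ],
)

```text
clock: 34.8
tool_pos: [0.6069, -0.3197, 0.2074]
eef_rot: [0.706, 0.708, 0.001, -0.001]
contact_force: [-0.2, -0.4, -0.7]
opening: 0.34
finger_force: 18.0
```

```bash
python3 -c "
from h import *
delta(.607,-.3218,.0587)"
```

```text
d [-2.400e-03  1.000e-04  1.487e-01] rot [-0.0003 -0.0018  0.0021] F [-0.15 -0.35 -0.67] t 34.8
```

To row units: 0.117 m is 0.234, 0.112 m is 0.224.

Request:
pendant(
  increments=[
    [0.2,[0,0,0.02],[0,0,0]],
    [0.2,[0,0,0.06],[0,0,0]],
    [0.2,[0,0,0.11],[0,0,0]],
    [0.2,[0,0,0.16],[0,0,0]],
    [0.2,[0,0,0.2],[0,0,0]],
    [0.2,[0,0,0.224],[0,0,0]],
    [0.2,[0,0,0.234],[0,0,0]],
    [0.2,[0,0,0.234],[0,0,0]],
    [0.2,[0,0,0.234],[0,0,0]],
  ],
)

```text
clock: 35.7
tool_pos: [0.6074, -0.3218, 0.0916]
eef_rot: [0.707, 0.707, 0.0, 0.001]
contact_force: [0.2, 0.2, -1.0]
opening: 0.342
finger_force: 18.0
```

```bash
python3 -c "
from h import *
delta(.607,-.3218,.0587)"
```

```text
d [ 0.     -0.0005  0.0329] rot [0.0016 0.0007 0.0002] F [ 0.21  0.22 -1.02] t 35.7
```

To row units: 0.032 m is 0.064, 0.0315 m is 0.063.

Request:
pendant(
  increments=[
    [0.2,[0,0,0.014],[0,0,0]],
    [0.2,[0,0,0.028],[0,0,0]],
    [0.2,[0,0,0.042],[0,0,0]],
    [0.2,[0,0,0.054],[0,0,0]],
    [0.2,[0,0,0.06],[0,0,0]],
    [0.2,[0,0,0.062],[0,0,0]],
    [0.2,[0,0,0.063],[0,0,0]],
    [0.2,[0,0,0.064],[0,0,0]],
    [0.2,[0,0,0.064],[0,0,0]],
    [0.2,[0,0,0.064],[0,0,0]],
  ],
)

```text
clock: 36.7
tool_pos: [0.6068, -0.3217, 0.0589]
eef_rot: [0.707, 0.707, 0.0, 0.0]
contact_force: [-0.9, -0.2, -0.5]
opening: 0.34
finger_force: 18.0
```

Request:
pendant(
  increments=[
    [0.2,[0,0,0.001],[0,0,0]],
    [0.2,[0,0,0.001],[0,0,0]],
    [0.2,[0,0,0.001],[0,0,0]],
  ],
)

```text
clock: 37.0
tool_pos: [0.607, -0.3218, 0.0587]
eef_rot: [0.707, 0.707, 0.0, 0.0]
contact_force: [-0.9, 0.2, 4.7]
opening: 0.345
finger_force: 18.0
```

```bash
python3 -c "
from h import *
delta(.607,-.3218,.0587)"
```

```text
d [0. 0. 0.] rot [ 0.0007  0.0003 -0.    ] F [-0.9   0.16  4.73] t 37.0
```

Request:
pendant(
  increments=[
    [0.4,[0,0,0],[0,0,0]],
    [0.5,[0,0,0],[0,0,0]],
    [0.6,[0,0,0],[0,0,0]],
    [0.7,[0,0,0],[0,0,0]],
    [0.7,[0,0,0],[0,0,0]],
  ],
)

```text
clock: 37.5
tool_pos: [0.6066, -0.3216, 0.058]
eef_rot: [0.707, 0.707, -0.0, -0.0]
contact_force: [-0.4, -0.5, -0.6]
opening: 0.698
finger_force: 0.0
```

Request:
pendant(
  increments=[
    [0.7,[0,0,-0.02],[0,0,0]],
    [0.7,[0,0,-0.06],[0,0,0]],
    [0.7,[0,0,-0.12],[0,0,0]],
    [0.7,[0,0,-0.2],[0,0,0]],
    [0.7,[0,0,-0.28],[0,0,0]],
    [0.7,[0,0,-0.36],[0,0,0]],
    [0.7,[0,0,-0.38],[0,0,0]],
  ],
)

```text
clock: 38.2
tool_pos: [0.6092, -0.3229, 0.2546]
eef_rot: [0.707, 0.707, 0.002, 0.005]
contact_force: [0.5, -0.0, 0.9]
opening: 0.699
finger_force: 0.0
```

Request:
pendant(
  increments=[
    [0.7,[0.06,-0.02,0],[0,0,0]],
    [0.7,[0.14,-0.06,0],[0,0,0]],
    [0.7,[0.22,-0.1,0],[0,0,0]],
    [0.7,[0.3,-0.14,0],[0,0,0]],
    [0.7,[0.38,-0.18,0],[0,0,0]],
    [0.7,[0.46,-0.22,0],[0,0,0]],
    [0.7,[0.54,-0.26,0],[0,0,0]],
    [0.7,[0.6,-0.28,0],[0,0,0]],
    [0.7,[0.64,-0.3,0],[0,0,0]],
    [0.7,[0.64,-0.3,0],[0,0,0]],
  ],
)

```text
clock: 39.2
tool_pos: [0.455, 0.0015, 0.2483]
eef_rot: [0.705, 0.709, -0.0, -0.001]
contact_force: [0.9, -0.4, -0.3]
opening: 0.701
finger_force: 0.0
```

```bash
python3 - <<'E'
from h import *
p,d=snapshot("top");cv2.imwrite("pics/tf.png",p[:,:,::-1]);q,_=snapshot("side");cv2.imwrite("pics/sf.png",cv2.resize(q[100:300,220:520,::-1],None,fx=2.5,fy=2.5))
W=cloud("top",d).reshape(-1,3);W=W[np.isfinite(W).all(1)]
for n,x,y,z in[("1",.488,-.1823,.118),("2",.4775,-.3112,.11),("3",.617,-.1928,.102),("4",.607,-.3218,.094),("bowl",.6,.0915,.058),("vase",.465,.195,.09)]:
    r=W[(np.hypot(W[:,0]-x,W[:,1]-y)<.05)&(abs(W[:,2]-z)<.005)]
    print(n,len(r),cv2.minEnclosingCircle((r[:,:2]*1000).astype(np.float32)),np.median(r[:,2]) if len(r) else 0)
E
```

```text
1 240 ((487.9322204589844, -182.88124084472656), 31.594839096069336) 0.1175036246525727
2 208 ((477.6776428222656, -311.2237854003906), 26.28635597229004) 0.10944041069792393
3 133 ((616.70068359375, -191.2119598388672), 20.187898635864258) 0.1016806263229741
4 102 ((606.4054565429688, -320.6278991699219), 15.188920021057129) 0.09355653267598502
bowl 276 ((599.9971923828125, 91.71202087402344), 37.403438568115234) 0.057771866720184036
vase 225 ((467.4599304199219, 194.37478637695312), 20.32106590270996) 0.08964699457054548
```

View pics/tf.png

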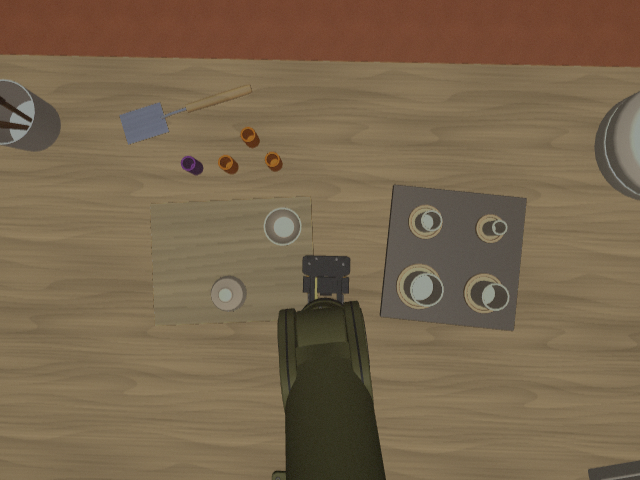

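View pics/sf.png

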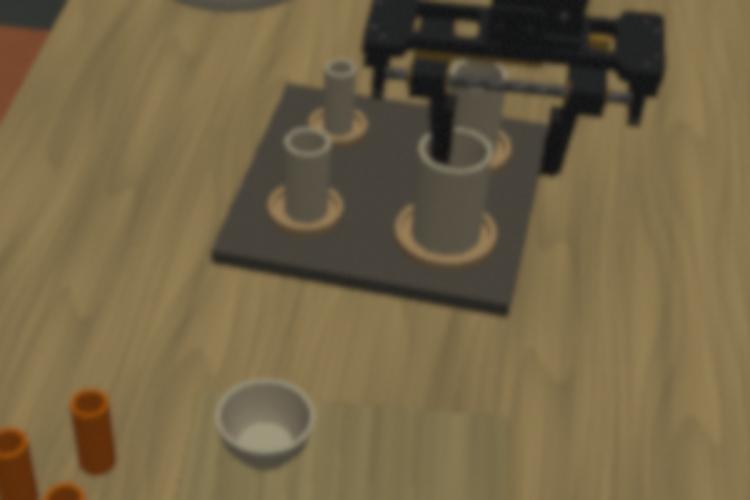

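In the top view all four beakers stand in their setters, at (420,288), (487,295), (427,221) and (494,228). Their rims sit at 118/109/102/94 mm, so they rest on the recess floors. The bowl (283,226) and vase (227,294) are where they were, and the gripper is clear.

Request:
pendant(
  increments=[
    [0.7,[0,0,0],[0,0,0]],
    [0.7,[0,0,0],[0,0,0]],
    [0.7,[0,0,0],[0,0,0]],
  ],
)

```text
clock: 39.6
tool_pos: [0.457, -0.0026, 0.2481]
eef_rot: [0.708, 0.706, -0.0, 0.0]
contact_force: [-0.7, -0.6, -0.5]
opening: 0.698
finger_force: 0.0
```

```bash
python3 -c "
from plant import *
print(finish_job())"
```

```text
the job is handed in; nothing more can be done
None
```

I stood all four beakers upright in their matching setters, largest to smallest, with the bowl, vase and look-alikes left in place, and handed the job in at 39.6 s; the hand-in returned no verdict.

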